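Take the barcode scanner from its cradle and aim it at a gift box

TASK

Take the cordless barcode scanner by its handle, draw it out of its leaning cradle against the sprung catch, turn it and hold it up in the air in front of the yellow gift box so that it reads the barcode on the box: window about 10 cm from the label and pointing at the middle of it, no more than about 45 degrees away from square-on, with the scan line level across all the bars. Finish while still holding the scanner still in this aim, without touching the box with it, and leave the box, mug, bowl and tulip cup where they stand.

Things in the scene. Friction and masses are not known exactly. Their poses are not given: they have to be found in the camera images.
- scanner: Cordless scanner, loose, 160 g, 150 mm long. Origin: centre of its flat nose; z runs up the handle; it reads along -z. Black and grey head 61 (y) x 31 mm (x) up to z = 55 mm, tapering; grey handle with black side grips 36 (y) x 28 mm (x), z = 75 to 150 mm; orange trigger on the -x face. In the cradle: nose down, y level, top leaning about 20 degrees to the cradle's -x side.
- scanner_window (a point): Centre of the dark red scan window in the scanner's nose (same point and axes as scanner). The scan line, bright red in the window, lies along y; reading direction -z.
- scanner_grip (a point): Point on the scanner's axis amid the black side grips, 120 mm from the nose: grasp here across the 36 mm width (fingers closing along the scanner's y), tool straight down or along the handle; 30 mm of handle stand above it.
- cradle: Black charging cradle, fixed: round foot 124 mm across, pocket leaning 0.35 rad toward its -x side (the robot's side at yaw 0), inner 32.5 x 63.5 mm, 46 mm deep, for the scanner's head. Origin: on the table under the pocket floor. A sprung roller catch in the -x wall grips a groove of the head and lets go at a straight pull of about 5 N; 60 mm along the pocket's axis frees it.
- cradle_pocket (a point): Centre of the pocket's floor, 34 mm above the table; axes as cradle (upright, not leaning).
- gift_box: Yellow patterned card gift box, loose, 200 g, 60 mm (x) by 120 mm (y) by 90 mm high (z). Origin: centre of its underside. Its -x face, turned roughly to the robot, carries the white barcode sticker.
- barcode (a point): Centre of the white barcode sticker (70 mm wide, 48 mm high; upright bars over 56 mm by 36 mm) on the gift box's -x face, 48 mm above the box's underside, 30.5 mm in front of its middle; axes as gift_box, so the sticker faces along -x and the row of bars runs along y.
- mug: Bystander: white mug, 82 mm across and 94 mm high, standing beside the gift box. Origin: centre of its underside.
- bowl: Bystander: speckled beige bowl, 115 mm across and 59 mm high. Origin: centre of its underside.
- tulip: Bystander: orange tulip-shaped tea-light cup, 74 mm across and 87 mm high. Origin: centre of its underside.
Mind the look-alikes: they are no part of the job. What is shaped like the cradle but green is not meant.

How it is judged (in metres and radians):
On the way:
1. the scanner, held by the fingers, is drawn clear out of the cradle's pocket (distance between scanner_window and cradle_pocket above 0.06 m and contact force between the fingers and scanner above 1 N and contact force between scanner and cradle below 0.1 N), for 0.1 s.
At the end, for the whole second after the job is handed in: Fingers hold the scanner still, 50 mm or more up, off cradle and box; label centre 60-150 mm straight out of the window, within 14 mm across and 16 mm along the line; aim within 0.90 rad of square-on, line within 0.35 rad of the row of bars; box within 12 mm, bystanders 15 mm, of their start (contact force between the fingers and scanner above 1 N and contact force between scanner and cradle below 0.1 N and contact force between scanner and gift_box below 0.1 N and height (world z) of each of scanner_window, scanner_grip above 0.05 m and z of barcode in the frame of scanner_window between -0.15 and -0.06 m and x of barcode in the frame of scanner_window between -0.014 and 0.014 m and y of barcode in the frame of scanner_window between -0.016 and 0.016 m and x of scanner_window in the frame of gift_box below -0.05 m and angle between the z axis of scanner_window and the x axis of barcode, either way round below 0.9 rad and angle between the y axis of scanner_window and the y axis of barcode, either way round below 0.35 rad and linear speed of scanner below 0.03 m/s and distance of gift_box from where it was at the start of the episode below 0.012 m and angle between gift_box's own z axis and vertical below 0.05 rad and distance of each of mug, bowl, tulip from where it was at the start of the episode below 0.015 m); the arm keeps its last pose, push and grip.
It fails at once if the gift box is pushed or knocked over (distance of gift_box from where it was at the start of the episode above 0.02 m or angle between gift_box's own z axis and vertical above 0.2 rad).
It fails at once if the scanner is dropped on the table (height (world z) of scanner_grip below 0.04 m).
It fails at once if mug, bowl or tulip cup is displaced (distance of any of mug, bowl, tulip from where it was at the start of the episode above 0.03 m).
It also fails if it takes over 32 s, if anything falls off the work surface, if the arm or the gripper's body presses on something with over 40 N, if the wrist force passes 120 N, or if a joint passes its speed limit or range.

ROBOT

A 7-joint arm with a two-finger parallel gripper is mounted at the origin on a cart in front of the work surface, level with it; the furniture and walls round the work are solid. World frame = base frame: x ahead of the robot, y to its left, z up, the work surface at z = 0. Lengths are in mm, angles in rad, forces in N, time in s.
With the tool pointing down it reaches from about 400 to 900 mm from the base axis. Payload 5.5 kg.
Tool frame: the origin (TCP) lies midway between the tips of the shut fingers; the grasp point (between the pads) lies 19 mm behind it; z points along the fingers, y is the line along which they close (so a half turn about z gives the same grasp; the last joint's range is limited). The gripper opens to 85 mm and grips with 20 to 120 N. Pads are 22 mm wide; open, the fingers measure 114 mm over their backs; the gripper's body (76 mm by 85 mm) begins 54 mm behind the grasp point. The pads swing forward as they close: fully open they stand 13 mm farther back than shut.
Start: joints at [1.569, 0.501, -0.427, 1.55, 0.221, 1.138, -0.21], TCP at [170.15, -627.335, 205.31] pointing down, gripper open.
Joint ranges: [-2.88, 2.88], [-0.31, 2.03], [-1.54, 1.56], [0.2, 2.42], [-1.41, 4.55], [0.19, 2.02], [-2.57, 2.57]. Speed limits (rad/s): [2.57, 2.57, 3.14, 3.14, 3.14, 3.14, 3.14].

INTERFACE

Orientations are given as a unit quaternion [x, y, z, w].
In Python, from plant import robot gives the robot as it stands. The module is installed in compiled form; this text tells all that it offers.
- The arm moves only by the shell command python3 -m jog 'ROWS' [OPENING] [FORCE]. ROWS is JSON, a list of rows, each an object with "xyz": the shift along the tool's x, y, z in m, a list of three; "rotation": the turn, a rotation vector about the tool's x, y, z in rad, a list of three. In form: [{"xyz": [x, y, z], "rotation": [rx, ry, rz]}, ...]. A call has exactly 5 rows; each row shifts and turns the commanded pose from where the row before left it, along the tool's axes as they then stand; what a row does not reach is not made up. A row lasts 1/12 s, in which the tool goes at most 41.7 mm and 7.16 degrees, less where a joint would pass 70% of its speed; a pose out of reach is approached as far as the arm can. A call with a gripper value outside its range is refused whole. OPENING is the opening, from 0 (shut) to 1 (fully open), set as the call begins (- or left out, the last holds). The fingers move at their own pace and stop on an object; FORCE is the grip in N (left out, the last holds). Time passes only in rows, so rows that do not move let the fingers close, or fill a call up. It gives the time, the measured TCP pose, the force, the opening and the grip force at its end, in the units of the state.
- robot.read_state(): the state, without advancing time (a new reading comes with each control period).
- robot.snapshot(name): name is "side" or "top"; returns (picture, depth): 384x512x3 uint8, red, green, blue; 384x512 float32, mm along the optical axis (not along the pixel's ray), 0 where there is no reading.
- robot.camera_params(name): a dict with "vertical_fov" (degrees; the focal length in pixels is half the picture's height over the tangent of half this angle, whatever the lens; pixels are square), "cx", "cy" (the principal point, pixels), "rvec" (rotation vector, rad) and "tvec" (3), from world to camera coordinates, as OpenCV has them. Camera axes: x right, y down, z forward; pixel columns grow to the right and rows downward; lengths in mm; the calibration is good to about 2 mm. A picture is of the moment at which its call begins. camera_params takes no time and is no camera call.
- robot.sign_off(): hands the job in; it is judged then, once.
The state is a dict: "t": time; "q": joint angles; "joint_velocities": joint speeds; "joint_efforts": joint torques, N m; "position": TCP position; "ee_rot": TCP orientation; "force": force on the tool from outside, world axes, zero at the start; "moment": the same for the moment, N m; "grip_width": finger opening in mm; "grasp_force": force on a finger pad.
Only numpy, scipy, OpenCV 4.12 (cv2) and the standard library are available. Lean on these libraries where they do the work, as an engineer would, in place of code of your own. Each camera call takes 0.05 s, during which the arm holds its last target. There are 200 camera calls.

## Working session

There is one attempt and no reset: what is moved stays moved. The work goes in short steps, Python scripts to look and compute and a shell command to move; the robot and the scene stay as the last step left them, time stands still between calls to the robot, and variables do not carry over. Pictures are saved under pics/ and viewed, at most 10 in all, crops included, and the job is handed in when it is done.

```bash
mkdir -p pics; cat > h.py <<'E'
from plant import robot
import numpy as np, cv2
from scipy.spatial.transform import Rotation as R
def cam(n):
    p=robot.camera_params(n); f=192/np.tan(np.radians(p['vertical_fov'])/2)
    return f,p['cx'],p['cy'],R.from_rotvec(np.ravel(p['rvec'])).as_matrix(),np.ravel(p['tvec'])
def pts(n,d):
    f,cx,cy,M,t=cam(n); v,u=np.mgrid[:384,:512]
    c=np.stack([(u-cx)/f*d,(v-cy)/f*d,d],-1)
    return (c-t)@M
def proj(n,P):
    f,cx,cy,M,t=cam(n); c=M@np.array(P)+t
    return c[0]/c[2]*f+cx,c[1]/c[2]*f+cy
E
python3 - <<'E'
from h import *
ims=[]
for n in("side","top"):
    im,d=robot.snapshot(n); np.savez(f'{n}0.npz',im=im,d=d)
    cv2.imwrite(f'pics/{n}0.png',cv2.resize(im[...,::-1],(800,600)))
    f,cx,cy,M,t=cam(n); print(n,f,cx,cy,-M.T@t,M[2])
s=robot.read_state(); print(s)
E
```

```text
side 451.5678093208744 247.54451479075036 190.5044904462831 [ 430.73648685 -894.24317634  901.07048317] [ 0.09022685  0.75287936 -0.65194462]
top 376.22708845881743 256.24458573430314 188.14507389565728 [ 393.88012659   46.08963198 1090.56516914] [ 0.13174755 -0.02975087 -0.99083675]
{'t': 0.1, 'q': array([ 1.56922557,  0.50177504, -0.42676752,  1.55139149,  0.22078939,
        1.13833157, -0.21030339]), 'joint_velocities': array([-0.00017096, -0.00049889, -0.00124834, -0.00217325,  0.00043868,
        0.00128209, -0.00070044]), 'joint_efforts': array([-1.10313180e-02, -5.70820677e+01, -5.83844885e+00, -2.81747675e+01,
        1.04455199e-02,  5.78680003e-03,  2.62519683e-05]), 'position': array([ 169.85236559, -626.67653625,  204.32730565]), 'ee_rot': array([ 9.91248457e-01,  1.32006193e-01, -9.98670595e-05, -9.22768387e-04]), 'force': array([ 0.24505636, -0.8886806 ,  0.02276636]), 'moment': array([ 0.0004799 , -0.05909   , -0.00426373]), 'grasp_force': 0.0, 'grip_width': 85.4781217609992}
```

View pics/side0.png

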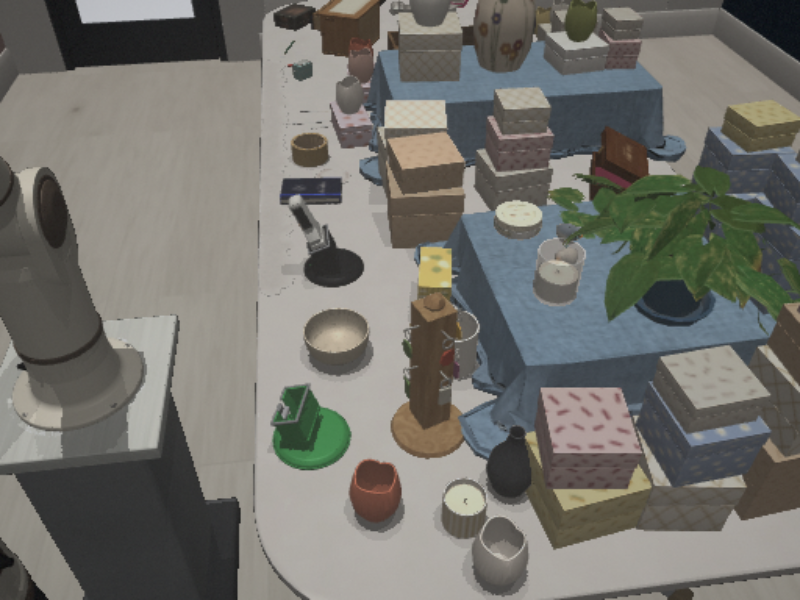

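View pics/top0.png

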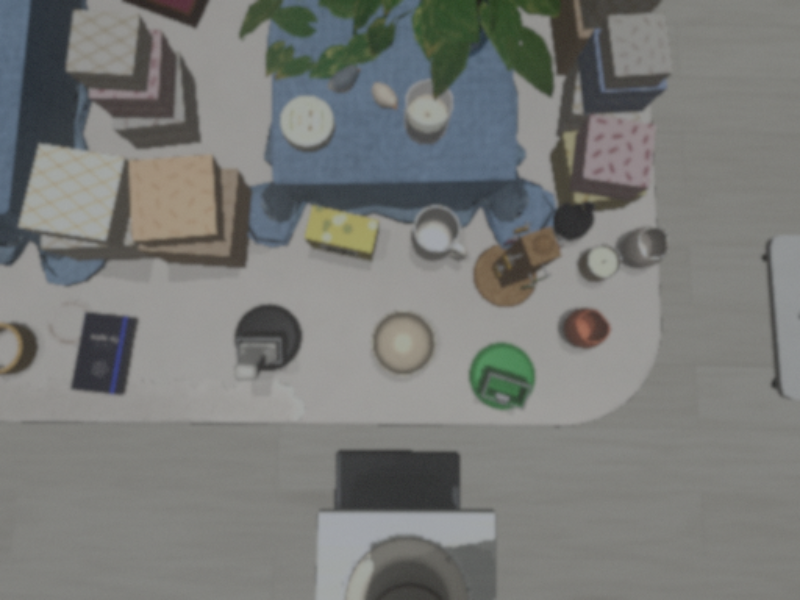

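The side view shows the black cradle with the scanner at about (320,250) and the yellow box at (435,270), behind the mug tree. The top view shows the black cradle at (268,340), scanner handle at (248,365), yellow box at (342,232), mug (436,232), bowl (403,343) and tulip (585,328).
Candidates: black cradle (268,340) or green cradle (503,378); the black one matches and holds the scanner. For the box, yellow (342,232) stands alone beside the mug, while the yellow box at (590,180) lies under a pink one, so the first is meant.

```bash
python3 - <<'E'
from h import *
T=np.load('top0.npz');S=np.load('side0.npz')
a=cv2.resize(T['im'][110:260,130:330,::-1],(800,600),interpolation=cv2.INTER_CUBIC)
cv2.imwrite('pics/c_top.png',a)
b=cv2.resize(S['im'][110:210,170:303,::-1],(798,600),interpolation=cv2.INTER_CUBIC)
cv2.imwrite('pics/c_side.png',b)
P=pts('top',T['d']);Q=pts('side',S['d'])
hsv=cv2.cvtColor(T['im'],cv2.COLOR_RGB2HSV)
# box top
m=np.zeros((384,512),bool);m[125:170,190:250]=1
bm=m&(P[...,2]>80)&(P[...,2]<100)
p=P[bm];print('boxtop n',len(p),np.median(p[:,2]),cv2.minAreaRect(p[:,:2].astype(np.float32)))
# yellow
bm=m&(hsv[...,0]>20)&(hsv[...,0]<35)&(hsv[...,1]>90)
p=P[bm];print(len(p),p.min(0),p.max(0))
# cradle region
m=np.zeros((384,512),bool);m[190:250,145:200]=1
k=m&(P[...,2]>3)&(P[...,2]<30)&(T['im'].max(-1)<70)
p=P[k];print('foot',len(p),np.median(p[:,2]),cv2.minEnclosingCircle(p[:,:2].astype(np.float32)))
for n,I,X,r in(('top',T,P,(200,250,145,200)),('side',S,Q,(118,180,175,240))):
    for z0 in range(35,190,10):
        m=np.zeros((384,512),bool);m[r[0]:r[1],r[2]:r[3]]=1
        p=X[m&(X[...,2]>z0)&(X[...,2]<z0+10)&(X[...,0]<560)&(X[...,1]>100)]
        if len(p)>3: print(n,z0,len(p),p.mean(0).round(),np.percentile(p[:,:2],[3,97],axis=0).round().tolist())
for nm,uv in dict(mug=(436,232),bowl=(403,343),tulip=(585,328),tree=(540,245),stack=(200,215)).items():
    v,u=int(uv[1]*.64),int(uv[0]*.64);print(nm,P[v,u].round())
E
```

```text
boxtop n 974 89.72757031388173 ((639.7162475585938, 119.9908676147461), (120.27274322509766, 60.876461029052734), 78.13514709472656)
572 [393.88012659  46.08963198  84.32668057] [ 673.80729362  177.8470095  1090.56516914]
foot 620 11.43483861429588 ((455.3062438964844, 256.0283508300781), 57.76179504394531)
top 35 28 [458. 253.  40.] [[424.0, 220.0], [463.0, 287.0]]
top 45 43 [453. 246.  49.] [[428.0, 220.0], [460.0, 288.0]]
top 55 30 [455. 254.  60.] [[453.0, 224.0], [457.0, 286.0]]
top 65 52 [425. 246.  71.] [[408.0, 218.0], [453.0, 293.0]]
top 75 148 [440. 253.  81.] [[419.0, 218.0], [450.0, 294.0]]
top 85 83 [436. 250.  88.] [[413.0, 224.0], [449.0, 287.0]]
top 95 64 [424. 248. 100.] [[407.0, 230.0], [433.0, 284.0]]
top 105 45 [425. 252. 109.] [[411.0, 235.0], [430.0, 277.0]]
top 115 25 [420. 248. 120.] [[406.0, 238.0], [425.0, 269.0]]
top 125 28 [415. 248. 130.] [[398.0, 238.0], [422.0, 266.0]]
top 135 26 [413. 252. 140.] [[398.0, 238.0], [419.0, 270.0]]
top 145 30 [408. 248. 150.] [[394.0, 238.0], [414.0, 265.0]]
top 155 28 [403. 250. 161.] [[386.0, 238.0], [409.0, 270.0]]
top 
[... 458 characters left out ...]
0, 221.0], [451.0, 283.0]]
side 95 47 [422. 239. 100.] [[407.0, 227.0], [436.0, 274.0]]
side 105 36 [422. 243. 110.] [[402.0, 232.0], [433.0, 259.0]]
side 115 31 [417. 242. 120.] [[402.0, 236.0], [428.0, 267.0]]
side 125 34 [412. 242. 130.] [[395.0, 236.0], [425.0, 256.0]]
side 135 35 [409. 243. 140.] [[393.0, 235.0], [420.0, 267.0]]
side 145 32 [403. 242. 150.] [[388.0, 238.0], [415.0, 256.0]]
side 155 33 [401. 243. 160.] [[385.0, 236.0], [413.0, 260.0]]
side 165 54 [396. 249. 170.] [[384.0, 237.0], [409.0, 269.0]]
side 175 16 [397. 251. 177.] [[390.0, 241.0], [402.0, 261.0]]
mug [659. -52.   7.]
bowl [448.  11.  13.]
tulip [ 482. -331.    6.]
tree [ 577. -174.  279.]
stack [634. 333. 189.]
```

View pics/c_top.png

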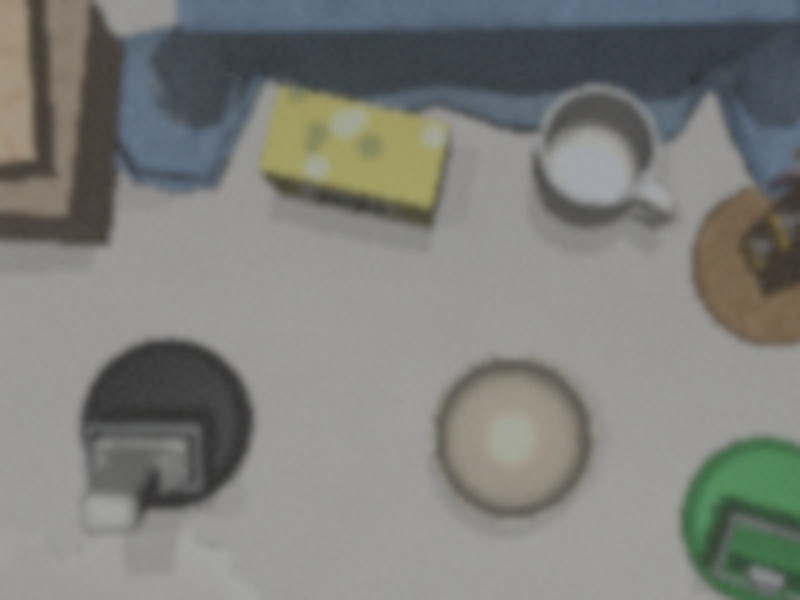

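View pics/c_side.png

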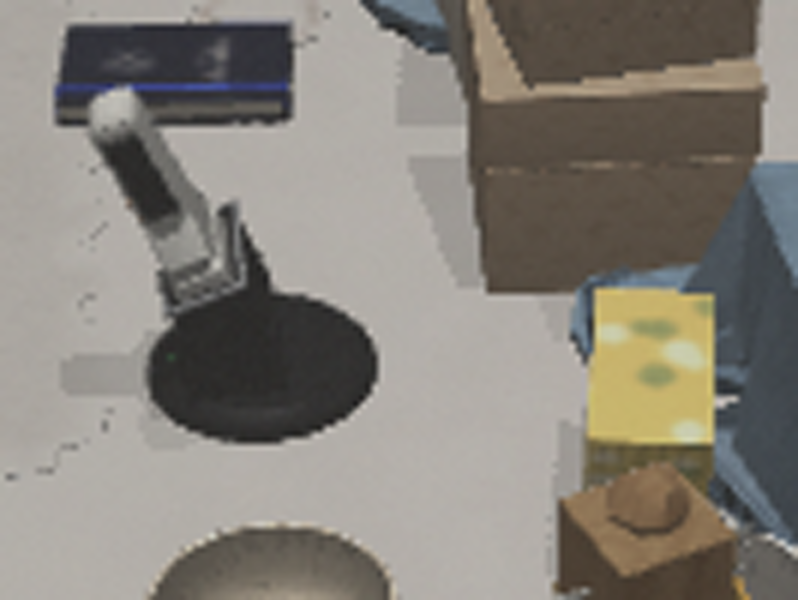

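The crops confirm both targets. The scanner leans toward the robot in the black cradle, grip patch at (150,180) of the side crop. The lone yellow box shows dark bars on its robot-side face at (345,200) of the top crop. Estimates: grip about (404,255,147), box yaw about -12°, label about (610,126,48). First I raise the tool and square it up.

```bash
python3 -m jog '[{"xyz":[0,0,-0.04],"rotation":[0,0,0.053]},{"xyz":[0,0,-0.04],"rotation":[0,0,0.053]},{"xyz":[0,0,-0.04],"rotation":[0,0,0.053]},{"xyz":[0,0,-0.04],"rotation":[0,0,0.053]},{"xyz":[0,0,-0.03],"rotation":[0,0,0.053]}]' 1 100
python3 - <<'E'
from h import *
s=robot.read_state();print(s['q'].round(2),s['position'].round(1),R.from_quat(s['ee_rot']).as_matrix().round(3).tolist())
T=np.load('top0.npz');P=pts('top',T['d'])
m=np.zeros((384,512),bool);m[200:250,145:200]=1
for lo,hi in((74,95),(160,185)):
    p=P[m&(P[...,2]>lo)&(P[...,2]<hi)];print(cv2.minAreaRect(p[:,:2].astype(np.float32)))
    if lo<100:
        # front/back rim edge line: far-x boundary vs y
        for y in range(222,292,10):
            q=p[abs(p[:,1]-y)<5];print(y,len(q),q[:,0].max().round(1),end=' | ')
E
```

```text
t: 0.52
position: [170.4, -627.6, 398.9]
ee_rot: [1.0, -0.001, 0.0, 0.001]
force: [0.7, -1.1, 0.3]
grip_width: 85.5
grasp_force: 0.0
[ 1.53  0.39 -0.4   1.27  0.15  1.51 -0.42] [ 170.4 -627.6  398.9] [[1.0, -0.003, 0.001], [-0.003, -1.0, -0.003], [0.001, 0.003, -1.0]]
((429.8887939453125, 256.1406555175781), (40.22935485839844, 77.83561706542969), 0.41273608803749084)
222 50 450.3 | 232 42 449.8 | 242 25 449.6 | 252 23 449.5 | 262 20 449.3 | 272 27 449.2 | 282 21 449.0 | ((393.9483337402344, 255.60830688476562), (28.863656997680664, 34.95281219482422), 0.6418840885162354)
```

```bash
python3 -m jog '[{"xyz":[0.036,-0.02,0],"rotation":[0,0,0]},{"xyz":[0.036,-0.02,0],"rotation":[0,0,0]},{"xyz":[0.036,-0.02,0],"rotation":[0,0,0]},{"xyz":[0.036,-0.02,0],"rotation":[0,0,0]},{"xyz":[0.036,-0.02,0],"rotation":[0,0,0]}]'
python3 -m jog '[{"xyz":[0.02,-0.036,0],"rotation":[0,0,0]},{"xyz":[0.02,-0.036,0],"rotation":[0,0,0]},{"xyz":[0.02,-0.036,0],"rotation":[0,0,0]},{"xyz":[0.02,-0.036,0],"rotation":[0,0,0]},{"xyz":[0.02,-0.036,0],"rotation":[0,0,0]}]'
python3 -c "
from h import *
s=robot.read_state();print(s['q'].round(2))"
```

```text
t: 0.93
position: [351.4, -526.1, 395.0]
ee_rot: [1.0, -0.0, -0.0, -0.0]
force: [0.8, -1.1, 0.3]
grip_width: 85.4
grasp_force: 0.0
t: 1.35
position: [450.6, -345.3, 394.9]
ee_rot: [1.0, -0.0, -0.0, -0.0]
force: [1.2, -1.2, -0.0]
grip_width: 85.4
grasp_force: 0.0
[ 1.07  0.24 -0.57  1.49  0.13  1.45 -1.08]
```

```bash
python3 -m jog '[{"xyz":[0.006,-0.04,0],"rotation":[0,0,0]},{"xyz":[0.006,-0.04,0],"rotation":[0,0,0]},{"xyz":[0.006,-0.04,0],"rotation":[0,0,0]},{"xyz":[0.006,-0.04,0],"rotation":[0,0,0]},{"xyz":[0.006,-0.04,0],"rotation":[0,0,0]}]'
python3 -m jog '[{"xyz":[0,-0.04,0],"rotation":[0,0,0]},{"xyz":[0,-0.04,0],"rotation":[0,0,0]},{"xyz":[0,-0.04,0],"rotation":[0,0,0]},{"xyz":[0,-0.04,0],"rotation":[0,0,0]},{"xyz":[0,-0.04,0],"rotation":[0,0,0]}]'
python3 -m jog '[{"xyz":[-0.01,-0.04,0],"rotation":[0,0,0]},{"xyz":[-0.01,-0.04,0],"rotation":[0,0,0]},{"xyz":[-0.01,-0.04,0],"rotation":[0,0,0]},{"xyz":[-0.01,-0.04,0],"rotation":[0,0,0]},{"xyz":[-0.01,-0.04,0],"rotation":[0,0,0]}]'
python3 -c "
from h import *
s=robot.read_state();print(s['q'].round(2))"
```

```text
t: 1.77
position: [479.9, -145.3, 395.0]
ee_rot: [1.0, -0.0, -0.0, 0.0]
force: [1.6, 0.4, 0.5]
grip_width: 85.8
grasp_force: 0.0
t: 2.18
position: [479.5, 54.4, 395.2]
ee_rot: [1.0, -0.0, -0.0, 0.0]
force: [0.7, -0.1, 0.2]
grip_width: 85.6
grasp_force: 0.0
t: 2.6
position: [429.3, 254.1, 395.3]
ee_rot: [1.0, -0.0, 0.0, 0.0]
force: [1.2, 1.1, -0.0]
grip_width: 85.4
grasp_force: 0.0
[ 0.35  0.15 -1.05  1.63  0.14  1.43 -2.28]
```

```bash
python3 -m jog '[{"xyz":[-0.005,0,0.036],"rotation":[0,0,0]},{"xyz":[-0.005,0,0.036],"rotation":[0,0,0]},{"xyz":[-0.005,0,0.036],"rotation":[0,0,0]},{"xyz":[-0.005,-0.001,0.036],"rotation":[0,0,0]},{"xyz":[-0.005,-0.001,0.036],"rotation":[0,0,0]}]'
python3 - <<'E'
from h import *
s=robot.read_state();print(s['q'].round(2),s['position'])
for n in("side",):
    im,d=robot.snapshot(n)
    cv2.imwrite(f'pics/{n}1.png',cv2.resize(im[80:210,140:313,::-1],(798,600)))
E
```

```text
t: 3.02
position: [404.6, 254.4, 213.6]
ee_rot: [1.0, 0.0, 0.0, 0.0]
force: [1.5, 0.5, -0.7]
grip_width: 85.5
grasp_force: 0.0
[ 0.26  0.28 -1.01  1.95  0.27  1.06 -2.44] [404.64513063 254.35369356 213.62079777]
```

View pics/side1.png

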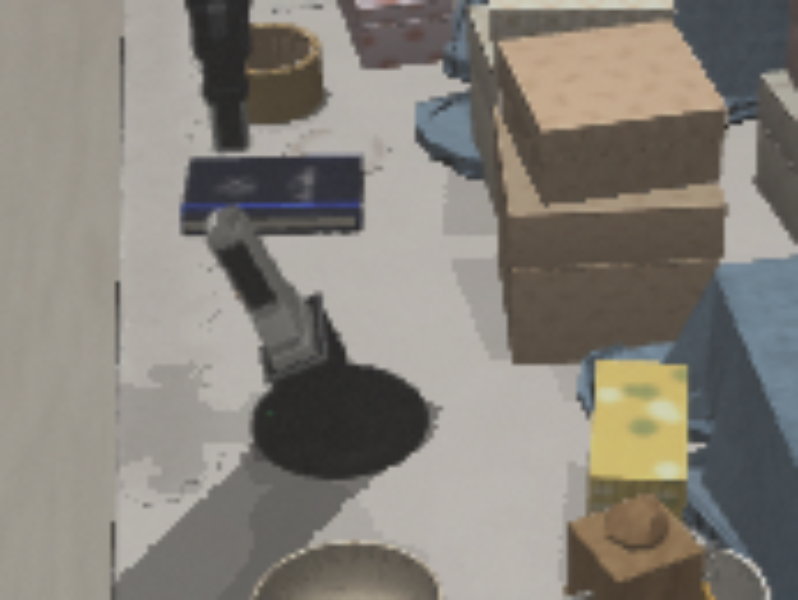

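The fingers, at (230,140), hang over the handle top at (230,220), well lined up. Joint 7 is close to its limit at -2.44, so I take the equivalent half-turned grasp.

```bash

python3 -m jog '[{"xyz":[0,0,-0.004],"rotation":[0,0,-0.10472]},{"xyz":[0,0,-0.004],"rotation":[0,0,-0.10472]},{"xyz":[0,0,-0.004],"rotation":[0,0,-0.10472]},{"xyz":[0,0,-0.004],"rotation":[0,0,-0.10472]},{"xyz":[0,0,0],"rotation":[0,0,-0.10472]}]'
python3 -m jog '[{"xyz":[0,0,0],"rotation":[0,0,-0.10472]},{"xyz":[0,0,0],"rotation":[0,0,-0.10472]},{"xyz":[0,0,0],"rotation":[0,0,-0.10472]},{"xyz":[0,0,0],"rotation":[0,0,-0.10472]},{"xyz":[0,0,0],"rotation":[0,0,-0.10472]}]'
python3 -m jog '[{"xyz":[0,0,0],"rotation":[0,0,-0.10472]},{"xyz":[0,0,0],"rotation":[0,0,-0.10472]},{"xyz":[0,0,0],"rotation":[0,0,-0.10472]},{"xyz":[0,0,0],"rotation":[0,0,-0.10472]},{"xyz":[0,0,0],"rotation":[0,0,-0.10472]}]'
python3 -m jog '[{"xyz":[0,0,0],"rotation":[0,0,-0.10472]},{"xyz":[0,0,0],"rotation":[0,0,-0.10472]},{"xyz":[0,0,0],"rotation":[0,0,-0.10472]},{"xyz":[0,0,0],"rotation":[0,0,-0.10472]},{"xyz":[0,0,0],"rotation":[0,0,-0.10472]}]'
python3 -m jog '[{"xyz":[0,0,0],"rotation":[0,0,-0.10472]},{"xyz":[0,0,0],"rotation":[0,0,-0.10472]},{"xyz":[0,0,0],"rotation":[0,0,-0.10472]},{"xyz":[0,0,0],"rotation":[0,0,-0.10472]},{"xyz":[0,0,0],"rotation":[0,0,-0.10472]}]'
python3 -m jog '[{"xyz":[0,0,0],"rotation":[0,0,-0.10472]},{"xyz":[0,0,0],"rotation":[0,0,-0.10472]},{"xyz":[0,0,0],"rotation":[0,0,-0.10472]},{"xyz":[0,0,0],"rotation":[0,0,-0.10472]},{"xyz":[0,0,0],"rotation":[0,0,-0.10472]}]'
python3 -c "
from h import *
s=robot.read_state();print(s['q'].round(2),s['position'],R.from_quat(s['ee_rot']).as_matrix().round(3).tolist())"
```

```text
t: 3.48
position: [405.9, 255.0, 232.9]
ee_rot: [0.965, 0.261, 0.001, -0.0]
force: [0.8, -0.8, 0.2]
grip_width: 85.4
grasp_force: 0.0
t: 3.9
position: [405.7, 254.5, 232.3]
ee_rot: [0.865, 0.502, 0.0, 0.0]
force: [-0.1, 0.3, -1.3]
grip_width: 85.2
grasp_force: 0.0
t: 4.32
position: [405.8, 254.3, 232.2]
ee_rot: [0.706, 0.709, -0.0, 0.0]
force: [-1.1, -0.0, 0.3]
grip_width: 85.4
grasp_force: 0.0
t: 4.73
position: [405.8, 254.2, 232.1]
ee_rot: [0.498, 0.867, -0.0, 0.0]
force: [-0.4, -0.5, 0.1]
grip_width: 85.1
grasp_force: 0.0
t: 5.15
position: [405.7, 254.2, 232.1]
ee_rot: [0.257, 0.966, -0.0, 0.0]
force: [0.1, 0.4, 0.2]
grip_width: 85.2
grasp_force: 0.0
t: 5.57
position: [405.8, 254.2, 232.1]
ee_rot: [-0.002, 1.0, -0.0, 0.0]
force: [0.0, -0.3, 0.6]
grip_width: 85.4
grasp_force: 0.0
[ 0.54  0.58 -1.52  1.92  0.61  1.25  0.39] [405.78076343 254.21687626 232.0939408 ] [[-1.0, -0.004, 0.0], [-0.004, 1.0, -0.001], [-0.0, -0.001, -1.0]]
```

```bash

python3 -m jog '[{"xyz":[0.001,0.001,0.022],"rotation":[0,0,0]},{"xyz":[0.001,0.0005,0.022],"rotation":[0,0,0]},{"xyz":[0,0,0.022],"rotation":[0,0,0]},{"xyz":[0,0,0.022],"rotation":[0,0,0]},{"xyz":[0,0,0.018],"rotation":[0,0,0]}]'
python3 -c "
from h import *
s=robot.read_state();print(s['q'].round(2),s['position'],s['force'])"
```

```text
t: 5.98
position: [403.8, 255.2, 124.6]
ee_rot: [0.001, 1.0, -0.001, -0.0]
force: [1.2, -0.3, 0.5]
grip_width: 85.6
grasp_force: 0.0
[ 0.4   0.67 -1.33  2.03  0.76  1.07  0.27] [403.79041139 255.23141887 124.60938881] [ 1.16728268 -0.2721976   0.50696807]
```

Close the gripper.

```bash

python3 -m jog '[{"xyz":[0,0,0],"rotation":[0,0,0]},{"xyz":[0,0,0],"rotation":[0,0,0]},{"xyz":[0,0,0],"rotation":[0,0,0]},{"xyz":[0,0,0],"rotation":[0,0,0]},{"xyz":[0,0,0],"rotation":[0,0,0]}]' 0 100
python3 -m jog '[{"xyz":[0,0,0],"rotation":[0,0,0]},{"xyz":[0,0,0],"rotation":[0,0,0]},{"xyz":[0,0,0],"rotation":[0,0,0]},{"xyz":[0,0,0],"rotation":[0,0,0]},{"xyz":[0,0,0],"rotation":[0,0,0]}]'
python3 -c "
from h import *
s=robot.read_state();print(s['q'].round(2),s['position'],s['force'])"
```

```text
t: 6.4
position: [404.2, 257.1, 127.1]
ee_rot: [0.0, 1.0, 0.001, 0.001]
force: [-0.8, 0.8, 5.7]
grip_width: 33.7
grasp_force: 99.1
t: 6.82
position: [404.2, 257.2, 127.1]
ee_rot: [0.0, 1.0, 0.001, 0.001]
force: [-1.2, 0.2, 5.5]
grip_width: 34.0
grasp_force: 99.1
[ 0.4   0.67 -1.34  2.03  0.76  1.07  0.27] [404.23581667 257.15059018 127.07100978] [-1.16698528  0.21091323  5.50767317]
```

```bash

python3 -m jog '[{"xyz":[0.0014,0,-0.0038],"rotation":[0,0,0]},{"xyz":[0.0027,0,-0.0075],"rotation":[0,0,0]},{"xyz":[0.0034,0,-0.0094],"rotation":[0,0,0]},{"xyz":[0.0034,0,-0.0094],"rotation":[0,0,0]},{"xyz":[0.0034,0,-0.0094],"rotation":[0,0,0]}]'
python3 -m jog '[{"xyz":[0.0034,0,-0.0094],"rotation":[0,0,0]},{"xyz":[0.0034,0,-0.0094],"rotation":[0,0,0]},{"xyz":[0.0034,0,-0.0094],"rotation":[0,0,0]},{"xyz":[0.0034,0,-0.0094],"rotation":[0,0,0]},{"xyz":[0.0034,0,-0.0094],"rotation":[0,0,0]}]'
python3 -m jog '[{"xyz":[0,0,-0.02],"rotation":[0,0,0]},{"xyz":[0,0,-0.02],"rotation":[0,0,0]},{"xyz":[0,0,-0.02],"rotation":[0,0,0]},{"xyz":[0,0,-0.01],"rotation":[0,0,0]},{"xyz":[0,0,0],"rotation":[0,0,0]}]'
python3 - <<'E'
from h import *
s=robot.read_state();print(s['q'].round(2),s['position'],s['force'])
A=[]
for n in("side","top"):
    im,d=robot.snapshot(n); np.savez(f'{n}2.npz',im=im,d=d)
    r=(60,210,140,340) if n=='side' else (110,260,130,330)
    A.append(cv2.resize(im[r[0]:r[1],r[2]:r[3],::-1],(400,300)))
cv2.imwrite('pics/pull.png',cv2.resize(np.hstack(A),(800,300)))
E
```

```text
t: 7.23
position: [388.4, 256.0, 166.0]
ee_rot: [0.0, 1.0, -0.0, 0.0]
force: [1.1, -0.0, -2.4]
grip_width: 34.0
grasp_force: 100.9
t: 7.65
position: [370.7, 256.1, 212.6]
ee_rot: [-0.0, 1.0, -0.0, -0.001]
force: [-0.1, -0.3, -2.0]
grip_width: 33.7
grasp_force: 101.0
t: 8.07
position: [372.1, 257.4, 284.1]
ee_rot: [-0.0, 1.0, 0.0, 0.002]
force: [0.0, 0.3, -1.2]
grip_width: 34.1
grasp_force: 101.0
[ 0.64  0.32 -1.52  1.91  0.34  1.23  0.58] [372.10070383 257.36889661 284.13461339] [ 0.04382141  0.28889472 -1.2466394 ]
```

View pics/pull.png

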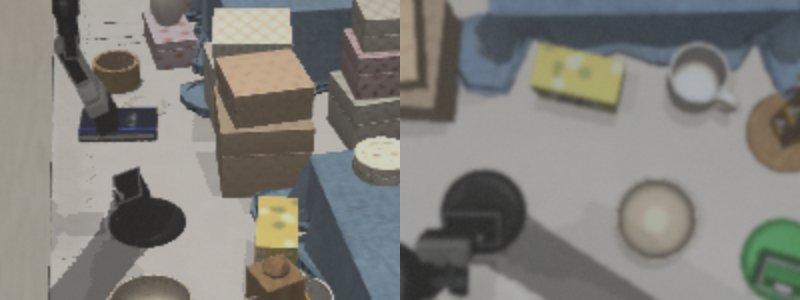

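The scanner is out: it hangs from the fingers at (90,90) in the left half, still leaning, and the cradle is empty. I check its lean and offset in the hand from the side depth, then compute the aim.

```bash
cat > aim.py <<'E'
from h import *
# scanner in tool frame from nominal grasp: at grasp TCP (404.2,257.1,127.1), tool R = diag(-1,1,-1)
th=0.35
zs=np.array([-np.sin(th),0,np.cos(th)]); ys=np.array([0,1.,0]); xs=np.cross(ys,zs)
Rs=np.c_[xs,ys,zs]; win=np.array([445.,256,34])
Rt=np.diag([-1.,1,-1]); tcp=np.array([404.2,257.1,127.1])
wt=Rt.T@(win-tcp); Rw=Rt.T@Rs
b=np.radians(-11.9); xb=np.array([np.cos(b),np.sin(b),0]); yb=np.array([-np.sin(b),np.cos(b),0])
lab=np.array([639.7,120,48])-30.5*xb
def target(e,D):
    r=np.cos(e)*xb-np.array([0,0,np.sin(e)]); zt=-r
    S=np.c_[np.cross(yb,zt),yb,zt]; w=lab-D*r
    Tt=S@Rw.T; return Tt,w-Tt@wt,w
E
python3 - <<'E'
from aim import *
S=np.load('side2.npz');Q=pts('side',S['d'])
c=np.array([372,257.3,284.1]); w=Rt@wt+c; print('nominal window now',w)
m=np.zeros((384,512),bool);m[60:160,140:240]=1
ax=zs
rel=Q-w; s=rel@ax; off=rel@xs
for a in range(-10,110,10):
    k=m&(s>a)&(s<a+10)&(abs(off)<40)&(abs(rel[...,1])<45)
    p=np.c_[off[k],rel[...,1][k]]
    if len(p)>5: print(a,len(p),np.percentile(p,[3,97],axis=0).round().tolist())
s=robot.read_state()
Rc=R.from_quat(s['ee_rot']).as_matrix()
for e in (.6,.7):
    Tt,p,w=target(e,105); print(e,'tcp',p.round(),'win',w.round(),'tool z',Tt[:,2].round(2),'world d',(p-s['position']).round(),'rv in tool',(R.from_matrix(Rc.T@Tt)).as_rotvec().round(3), 'd tool',(Rc.T@(p-s['position'])).round(1))
E
```

```text
nominal window now [412.8 256.2 191. ]
0 29 [[-13.0, -32.0], [16.0, 19.0]]
10 52 [[-12.0, -33.0], [16.0, 21.0]]
20 35 [[-9.0, -34.0], [16.0, 16.0]]
30 43 [[-9.0, -33.0], [16.0, 21.0]]
40 46 [[-12.0, -34.0], [16.0, 15.0]]
50 58 [[-13.0, -33.0], [15.0, 22.0]]
60 49 [[-12.0, -31.0], [14.0, 12.0]]
70 46 [[-12.0, -28.0], [13.0, 2.0]]
80 35 [[-13.0, -22.0], [13.0, 5.0]]
90 40 [[-12.0, -22.0], [13.0, 0.0]]
100 37 [[-14.0, -21.0], [13.0, 4.0]]
0.6 tcp [440. 163. 159.] win [525. 144. 107.] tool z [ 0.57 -0.12 -0.81] world d [  68.  -93. -122.] rv in tool [ 0.063 -0.618  0.201] d tool [-68.2 -92.4 122.6]
0.7 tcp [452. 161. 176.] win [531. 143. 116.] tool z [ 0.49 -0.1  -0.87] world d [  80.  -95. -106.] rv in tool [ 0.053 -0.518  0.203] d tool [-79.9 -94.8 105.8]
```

Lean and offset match the nominal grasp (head -13..16 and nose at 0). I turn to the aim at height, then descend.

```bash

python3 -m jog '[{"xyz":[-0.006,-0.009,0],"rotation":[0.0053,-0.052,0.0203]},{"xyz":[-0.006,-0.009,0],"rotation":[0.0053,-0.052,0.0203]},{"xyz":[-0.006,-0.009,0],"rotation":[0.0053,-0.052,0.0203]},{"xyz":[-0.006,-0.009,0],"rotation":[0.0053,-0.052,0.0203]},{"xyz":[-0.006,-0.009,0],"rotation":[0.0053,-0.052,0.0203]}]'
python3 -m jog '[{"xyz":[-0.006,-0.009,0],"rotation":[0.0053,-0.052,0.0203]},{"xyz":[-0.006,-0.009,0],"rotation":[0.0053,-0.052,0.0203]},{"xyz":[-0.006,-0.009,0],"rotation":[0.0053,-0.052,0.0203]},{"xyz":[-0.006,-0.009,0],"rotation":[0.0053,-0.052,0.0203]},{"xyz":[-0.006,-0.009,0],"rotation":[0.0053,-0.052,0.0203]}]'
cat > where.py <<'E'
from aim import *
s=robot.read_state();Rc=R.from_quat(s['ee_rot']).as_matrix()
Tt,p,w=target(.7,105)
print(s['t'],s['q'].round(2),'world d',(p-s['position']).round(1),'d tool',(Rc.T@(p-s['position'])).round(1),'rv',R.from_matrix(Rc.T@Tt).as_rotvec().round(3))
S=Rc@Rw; print('label in window now (x,y,z)',(S.T@(lab-(s['position']+Rc@wt))).round(1))
E
python3 where.py
```

```text
t: 8.58
position: [396.5, 210.8, 283.1]
ee_rot: [0.049, 0.991, -0.015, 0.121]
force: [1.0, -0.0, -2.6]
grip_width: 33.8
grasp_force: 101.2
t: 9.0
position: [417.5, 162.8, 292.7]
ee_rot: [0.098, 0.964, -0.027, 0.247]
force: [0.0, -0.7, -1.1]
grip_width: 33.8
grasp_force: 101.2
9.0 [ 0.23 -0.3  -0.83  2.23  0.2   0.78  0.64] world d [  34.1   -2.  -116.6] d tool [ 26.5   5.4 118.4] rv [-0.002 -0.019  0.006]
label in window now (x,y,z) [ -61.5    5.3 -207. ]
```

```bash

python3 -m jog '[{"xyz":[0.0026,0.0005,0.0118],"rotation":[0,-0.003,0]},{"xyz":[0.0026,0.0005,0.0118],"rotation":[0,-0.003,0]},{"xyz":[0.0026,0.0005,0.0118],"rotation":[0,-0.003,0]},{"xyz":[0.0026,0.0005,0.0118],"rotation":[0,-0.003,0]},{"xyz":[0.0026,0.0005,0.0118],"rotation":[0,-0.003,0]}]'
python3 where.py
python3 -m jog '[{"xyz":[0.0026,0.0005,0.0118],"rotation":[0,0,0]},{"xyz":[0.0026,0.0005,0.0118],"rotation":[0,0,0]},{"xyz":[0.0026,0.0005,0.0118],"rotation":[0,0,0]},{"xyz":[0.0026,0.0005,0.0118],"rotation":[0,0,0]},{"xyz":[0.0026,0.0005,0.0118],"rotation":[0,0,0]}]'
python3 where.py
```

```text
t: 9.42
position: [434.3, 162.8, 234.1]
ee_rot: [0.096, 0.962, -0.028, 0.253]
force: [-0.1, -0.7, -1.3]
grip_width: 33.8
grasp_force: 101.2
9.4167 [ 0.37 -0.17 -1.02  2.3   0.42  0.63  0.4 ] world d [ 17.2  -2.  -58. ] d tool [13.4  1.8 59. ] rv [-0.    -0.007  0.009]
label in window now (x,y,z) [ -31.5    1.1 -155.7]
t: 9.83
position: [452.8, 161.1, 176.8]
ee_rot: [0.097, 0.962, -0.027, 0.253]
force: [0.2, -0.5, -1.2]
grip_width: 33.9
grasp_force: 101.2
9.8333 [ 0.44  0.1  -1.18  2.34  0.91  0.65 -0.07] world d [-1.2 -0.3 -0.7] d tool [ 1.3 -0.6  0. ] rv [-0.    -0.006  0.007]
label in window now (x,y,z) [   0.    -1.1 -104.5]
```

Settle, then verify with both cameras.

```bash

python3 -m jog '[{"xyz":[0,0,0],"rotation":[0,0,0]},{"xyz":[0,0,0],"rotation":[0,0,0]},{"xyz":[0,0,0],"rotation":[0,0,0]},{"xyz":[0,0,0],"rotation":[0,0,0]},{"xyz":[0,0,0],"rotation":[0,0,0]}]'
python3 where.py
python3 - <<'E'
from aim import *
s=robot.read_state();Rc=R.from_quat(s['ee_rot']).as_matrix()
S=Rc@Rw; w=s['position']+Rc@wt; print('win',w.round(),S.round(2).tolist())
A=[]
for n in("side","top"):
    im,d=robot.snapshot(n); Q=pts(n,d)
    rel=(Q-w)@S; 
    m=(abs(rel[...,0])<40)&(abs(rel[...,1])<45)&(rel[...,2]>-20)&(rel[...,2]<85)&(d>0)
    for a in range(-20,85,10):
        p=rel[m&(rel[...,2]>a)&(rel[...,2]<=a+10)]
        if len(p)>5: print(n,a,len(p),np.percentile(p[:,:2],[4,96],axis=0).round().tolist())
    if n=='top':
        k=np.zeros((384,512),bool);k[125:170,190:250]=1
        p=Q[k&(Q[...,2]>84)&(Q[...,2]<96)&(Q[...,0]>595)];print('box',cv2.minAreaRect(p[:,:2].astype(np.float32)))
    r=(70,220,170,370) if n=='side' else (110,260,130,330)
    A.append(cv2.resize(im[r[0]:r[1],r[2]:r[3],::-1],(400,300)))
cv2.imwrite('pics/aim.png',np.hstack(A))
E
```

```text
t: 10.25
position: [454.2, 161.6, 179.5]
ee_rot: [0.097, 0.962, -0.028, 0.255]
force: [-0.4, -0.3, -1.7]
grip_width: 34.0
grasp_force: 101.2
10.25 [ 0.44  0.09 -1.18  2.33  0.9   0.65 -0.06] world d [-2.6 -0.8 -3.4] d tool [ 3.8 -1.3  1.8] rv [-0.    -0.002  0.007]
label in window now (x,y,z) [  -3.8   -1.8 -105.4]
win [534. 144. 119.] [[0.63, 0.2, -0.75], [-0.13, 0.98, 0.16], [0.76, -0.0, 0.65]]
side 0 53 [[-8.0, -32.0], [17.0, 20.0]]
side 10 72 [[-10.0, -32.0], [18.0, 23.0]]
side 20 62 [[-8.0, -32.0], [17.0, 26.0]]
side 30 65 [[-9.0, -33.0], [17.0, 24.0]]
side 40 64 [[-11.0, -31.0], [17.0, 23.0]]
side 50 68 [[-9.0, -31.0], [17.0, 21.0]]
side 60 64 [[-10.0, -30.0], [15.0, 22.0]]
side 70 54 [[-9.0, -25.0], [14.0, 14.0]]
side 80 20 [[-10.0, -20.0], [15.0, 11.0]]
top 0 38 [[3.0, -30.0], [15.0, 28.0]]
top 10 76 [[8.0, -30.0], [15.0, 25.0]]
top 20 64 [[10.0, -31.0], [15.0, 26.0]]
top 30 72 [[3.0, -30.0], [15.0, 26.0]]
top 40 69 [[7.0, -31.0], [15.0, 26.0]]
top 50 97 [[3.0, -30.0], [14.0, 26.0]]
top 60 79 [[-8.0, -30.0], [13.0, 26.0]]
top 70 85 [[-9.0, -26.0], [13.0, 23.0]]
top 80 32 [[-5.0, -19.0], [12.0, 16.0]]
box ((639.9782104492188, 119.80038452148438), (119.85005187988281, 60.66674041748047), 78.25457000732422)
```

View pics/aim.png

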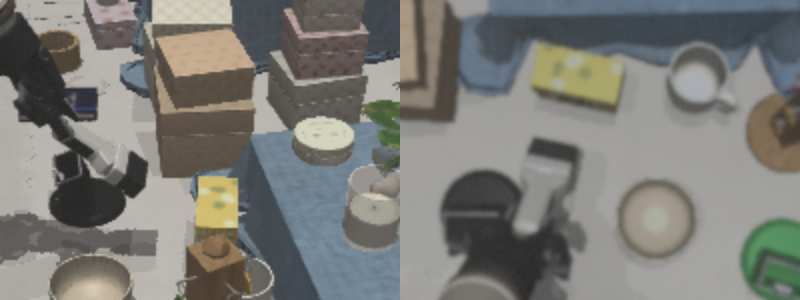

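The scanner, at (125,165) left and (550,170) right, points squarely at the box, which has not moved; mug and bowl stand where they did. One 4 mm trim, a settle, then hand in.

```bash

python3 -m jog '[{"xyz":[0.002,0,0.001],"rotation":[0,0,0]},{"xyz":[0.002,0,0.001],"rotation":[0,0,0]},{"xyz":[0,0,0],"rotation":[0,0,0]},{"xyz":[0,0,0],"rotation":[0,0,0]},{"xyz":[0,0,0],"rotation":[0,0,0]}]'
python3 -m jog '[{"xyz":[0,0,0],"rotation":[0,0,0]},{"xyz":[0,0,0],"rotation":[0,0,0]},{"xyz":[0,0,0],"rotation":[0,0,0]},{"xyz":[0,0,0],"rotation":[0,0,0]},{"xyz":[0,0,0],"rotation":[0,0,0]}]'
python3 where.py; python3 -c "
from plant import robot
print(robot.read_state()['joint_velocities'].round(3)); print(robot.sign_off())"
```

```text
t: 10.77
position: [451.4, 162.0, 174.9]
ee_rot: [0.097, 0.962, -0.027, 0.254]
force: [0.1, 0.1, -2.3]
grip_width: 33.8
grasp_force: 101.2
t: 11.18
position: [451.5, 161.9, 175.0]
ee_rot: [0.097, 0.962, -0.027, 0.254]
force: [0.3, -0.6, -1.5]
grip_width: 33.7
grasp_force: 101.2
11.1833 [ 0.43  0.1  -1.17  2.34  0.92  0.65 -0.09] world d [ 0.1 -1.1  1.1] d tool [-0.8 -1.1 -0.8] rv [-0.    -0.004  0.007]
label in window now (x,y,z) [   1.8   -1.7 -104.5]
[-0.002 -0.002 -0.002 -0.     0.001 -0.002 -0.   ]
the job is handed in; nothing more can be done
None
```

I handed the job in at about 11 s with the scanner drawn from its cradle and held still, its window about 105 mm from the label, by measurement within 2 mm of its centre and about 40° from square-on; the box had not moved, and no verdict came back.

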